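# Uncap the tube and hold the pipette ready over its mouth

## Robot

A 6-joint arm with a two-finger parallel gripper is mounted at the origin on a cart in front of the work surface, level with it; the furniture and walls round the work are solid. World frame = base frame: x ahead of the robot, y to its left, z up, the work surface at z = 0. Lengths are in m, angles in rad, forces in N, time in s.
With the tool pointing down it reaches from about 0.375 to 0.9 m from the base axis. Payload 3.1 kg.
Tool frame: the origin (TCP) lies between the finger pads, 19 mm behind the fingertips; this is the grasp point; z points along the fingers, y is the line along which they close (so a half turn about z gives the same grasp; the last joint's range is limited). The gripper opens to 87 mm and grips with 3 to 60 N. Pads are 19 mm wide; open, the fingers measure 117 mm over their backs; the gripper's body (75 mm by 190 mm) begins 51 mm behind the grasp point.
Start: joints at [-1.282, 0.527, 1.433, -0, 1.181, -0.178], TCP at [0.282, -0.558, 0.241] pointing down, gripper open.
Joint ranges: [-3.08, 3.08], [-0.75, 2.2], [0.22, 2.44], [-1.43, 4.57], [0, 2.65], [-2.85, 2.85]. Speed limits (rad/s): [2.79, 2.79, 3.14, 3.14, 3.14, 3.14].

## Interface

Orientations are given as a unit quaternion [x, y, z, w].
In Python, from rig import robot gives the robot as it stands.
- The arm moves only by the tool move_arm, never from a script. Its argument "commands" is a list of rows, each an object with "hand": the finger opening in cm, from 0 to 8.7; "travel": the shift along the tool's x, y, z in cm, a list of three; "twist": the turn, a rotation vector about the tool's x, y, z in degrees, a list of three. In form: [{"hand": hand, "travel": [dx, dy, dz], "twist": [wx, wy, wz]}, ...]. A call has 1 to 5 rows; each row shifts and turns the commanded pose from where the row before left it, along the tool's axes as they then stand; what a row does not reach is not made up. A row lasts 1/12 s, in which the tool goes at most 41.7 mm and 7.16 degrees, less where a joint would pass 70% of its speed; a pose out of reach is approached as far as the arm can. A call is refused whole if a number of a shift passes 4.17 or a number of a turn 7.16, either way. A call with a gripper value outside its range is refused whole. The fingers move at their own pace and stop on an object; "force" is the grip in N (left out, the last holds). Time passes only in rows, so rows that do not move let the fingers close. It gives the time, the measured TCP pose, the force, the opening and the grip force at its end, in the units of the state.
- robot.get_obs(): the state, without advancing time (a new reading comes with each control period).
- robot.camera(name): name is "scene" or "top" or "wrist"; returns a dict with "frame" (480x640x3 uint8, red, green, blue), "fov_y" (degrees; the focal length in pixels is half the picture's height over the tangent of half this angle, whatever the lens; pixels are square), "cx", "cy" (the principal point, pixels), "extrinsics" (4x4, takes a point from camera to world coordinates); the wrist camera has in their place "T_tool_cam" (4x4, takes a point from camera to tool coordinates, whose origin is the TCP and whose axes are the flange's). Camera axes: x right, y down, z forward; pixel columns grow to the right and rows downward; lengths in m; the calibration is good to about 2 mm. A picture is of the moment at which its call begins: read the wrist's pose just before it. There is no depth.
- robot.hand_in(): hands the job in; it is judged then, once.
The state is a dict: "time": time; "q": joint angles; "joint_velocities": joint speeds; "joint_torque": joint torques, N m; "position": TCP position; "tool_rot": TCP orientation; "ft_force": force on the tool from outside, world axes, zero at the start; "moment": the same for the moment, N m; "grip_width": finger opening in m; "grip_force": force on a finger pad.
Only numpy, scipy, OpenCV 4.12 (cv2) and the standard library are available. Lean on these libraries where they do the work, as an engineer would, in place of code of your own. Each camera call takes 0.05 s, during which the arm holds its last target. There are 200 camera calls.

## Task

Take the push cap off the wide tube at the end of the rack and set it down on the worktop, without dropping it. Then take the pipette out of its stand, carry it over the row of dropper bottles without disturbing them, and finish while holding it still and upright with its tip centred about a centimetre above the open mouth of that tube, ready to dispense. Once out of the stand the pipette must not touch the rack, the tubes, the cap, the bottles or the worktop.

Things in the scene. Friction and masses are not known exactly. Their poses are not given: they have to be found in the camera images.
- rack: Low grey tube rack, fixed, 149 x 60 mm, upper plate at 34 mm. Origin on the worktop under the wide tube's axis; x = long axis: the rack reaches 27 mm in -x (roughly to the robot), 122 mm in +x, 30 mm either way in y. In +x stand five narrow capped tubes, tops 82 mm high, caps 16 mm wide, the nearest at x 45, y +-14 mm. To grip at the wide tube, close the fingers along y.
- tube_mouth (a point): Centre of the rim of the wide tube, 66 mm above the worktop; upright clear tube of 16 mm outside and 13 mm inside diameter, fixed in the rack, alone at its -x end. Axes as the rack.
- cap: White ribbed push cap, loose on the wide tube: 24 mm diameter, 15 mm high, 12 g, hollow with a skirt 11 mm deep, 1 mm play round the tube: lift straight off. Origin at the centre of the skirt's lower edge (55 mm high on the tube), z up. Grip it across with the TCP 20 mm above its origin. It can stand on its skirt; 60 mm in the rack's -x of the tube there is free worktop.
- stand: White pipette stand with steel column, fixed. Origin on the worktop under the hanging pipette's axis; foot 90 x 90 mm, centred 20 mm in +x; column 42 mm in +x, top at 190 mm. Its fork has prongs 29 mm apart, is open to the stand's -x (roughly to the robot) and has 5 mm high lips at the prong ends that keep the pipette's collar in: lift 8 mm or more, then draw it out 60 mm along -x.
- stand_fork (a point): Point on the axis of the hanging pipette at the fork's upper face, 185 mm above the worktop. Axes as the stand.
- pipette: Micropipette, loose, about 105 g, upright in the stand with its tip 30 mm above the worktop. Origin at the tip's end (4.5 mm wide), z up its axis. Above the tip: taper to 130 mm; round body 25-27 mm wide from 130 to 220; grey collar 38 mm wide at 155-161, resting on the fork; stem; plunger knob 17 mm wide, up to 250. Grip from above, any yaw, TCP 203-207 mm above the tip (knob below the palm).
- dropper_1: Loose dropper bottle, 36 mm diameter, 99 mm tall, in the row along x that stands between rack and stand; origin at the centre of its underside, z up.
- dropper_2: Loose dropper bottle, 36 mm diameter, 99 mm tall, in the row along x that stands between rack and stand; origin at the centre of its underside, z up.
- dropper_3: Loose dropper bottle, 36 mm diameter, 99 mm tall, in the row along x that stands between rack and stand; origin at the centre of its underside, z up.
Things that resemble listed ones, but are neither listed nor needed, are in the scene too. Of the things shaped like the cap, the white one is meant. What is shaped like the dropper_2 but turquoise is not meant.

How it is judged:
On the way, in this order (a step that is already met when the one before it is completed fails the run):
1. the cap is off the tube, standing or lying on the worktop, let go and at rest (height (world z) of cap between -0.005 and 0.022 m and horizontal distance between cap and tube_mouth above 0.035 m and contact force between the fingers and cap below 0.05 N and contact force between cap and pipette below 0.05 N and linear speed of cap below 0.02 m/s), for 0.2 s.
2. the pipette is held clear of its stand (horizontal distance between pipette and stand_fork above 0.045 m and contact force between pipette and stand below 0.05 N and contact force between the fingers and pipette above 1 N), for 0.1 s.
3. the pipette's tip passes over the row of bottles (height (world z) of pipette above 0.1 m and (horizontal distance between pipette and dropper_1 below 0.05 m or horizontal distance between pipette and dropper_2 below 0.05 m or horizontal distance between pipette and dropper_3 below 0.05 m)), for 0.02 s.
At the end, for the whole second after the job is handed in: The fingers hold the pipette still, upright within 4 degrees, its tip 3 to 18 mm above the wide tube's rim and within 5 mm of its axis, touching neither rack nor stand; the cap rests on the worktop, let go, over 35 mm from the tube; the bottles are within 15 mm of where they stood (all of step 1 and z of pipette in the frame of tube_mouth between 0.003 and 0.018 m and horizontal distance between pipette and tube_mouth below 0.005 m and angle between pipette's own z axis and vertical below 0.07 rad and linear speed of pipette below 0.01 m/s and contact force between the fingers and pipette above 1 N and contact force between pipette and rack below 0.02 N and contact force between pipette and stand below 0.02 N and distance of each of dropper_1, dropper_2, dropper_3 from where it was at the start of the episode below 0.015 m); the arm keeps its last pose, push and grip.
It fails at once if the pipette touches the rack, a tube, the cap, a bottle or the worktop (contact force between pipette and rack above 0.2 N or contact force between pipette and cap above 0.2 N or contact force between pipette and dropper_1 above 0.2 N or contact force between pipette and dropper_2 above 0.2 N or contact force between pipette and dropper_3 above 0.2 N or height (world z) of pipette below 0.008 m).
It fails at once if the cap is dropped from more than about 3 cm (linear speed of cap above 0.75 m/s and contact force between the fingers and cap below 0.05 N).
It fails at once if a bottle is knocked over or pushed away (distance of any of dropper_1, dropper_2, dropper_3 from where it was at the start of the episode above 0.02 m or angle between any of dropper_1, dropper_2, dropper_3's own z axis and vertical above 0.5 rad).
It also fails if it takes over 54 s, if anything falls off the work surface, if the arm or the gripper's body presses on something with over 40 N, if the wrist force passes 120 N, or if a joint passes its speed limit or range.

## Working session

There is one attempt and no reset: what is moved stays moved. The work goes in short steps, Python scripts to look and compute and a tool call to move; the robot and the scene stay as the last step left them, time stands still between calls to the robot, and variables do not carry over. Pictures are saved under pics/ and viewed, at most 11 in all, crops included, and the job is handed in when it is done.

Besides the shell and the picture viewer there is one more tool, called after "Emit:" as name([rows], argument=value, ...), one row to a line, values as JSON. move_arm: Moves the arm, as the interface text tells. Its arguments: {"type":"object","properties":{"commands":{"type":"array"},"force":{"type":"number"}},"required":["commands"]}

```bash
mkdir -p pics; ls; cat > h.py <<'E'
import numpy as np,cv2
from rig import robot
from scipy.spatial.transform import Rotation as R
def shot(n,f):
    o=robot.get_obs(); c=robot.camera(n); cv2.imwrite('pics/'+f,c['frame'][:,:,::-1])
    if 'extrinsics' in c: T=np.array(c['extrinsics'])
    else:
        A=np.eye(4);A[:3,:3]=R.from_quat(o['tool_rot']).as_matrix();A[:3,3]=o['position'];T=A@np.array(c['T_tool_cam'])
    f_=240/np.tan(np.radians(c['fov_y'])/2)
    np.savez('pics/'+f+'.npz',T=T,f=f_,cx=c['cx'],cy=c['cy'])
    return c
def onz(f,u,v,z):
    d=np.load('pics/'+f+'.npz');r=d['T'][:3,:3]@[(u-d['cx'])/d['f'],(v-d['cy'])/d['f'],1];o=d['T'][:3,3]
    return o+r*(z-o[2])/r[2]
def proj(f,p):
    d=np.load('pics/'+f+'.npz');q=d['T'][:3,:3].T@(np.array(p)-d['T'][:3,3])
    return d['f']*q[:2]/q[2]+[d['cx'],d['cy']]
E
python3 - <<'E'
from h import *
print(robot.get_obs())
for n in('top','scene'):
    c=shot(n,n+'0.png');print(n,c['fov_y'],c['cx'],c['cy'],np.round(c['extrinsics'],3).tolist())
E
```

```text
pics
{'time': 0.0, 'q': array([-1.28150000e+00,  5.28442539e-01,  1.43393394e+00, -1.17359623e-05,
        1.18141904e+00, -1.78481280e-01]), 'joint_velocities': array([ 0.00029421,  0.00028842, -0.00066658, -0.00173168, -0.00102107,
        0.00138147]), 'joint_torque': array([-6.95508716e-04, -4.40045106e+01, -1.76589704e+01,  6.31265296e-02,
        5.83059294e-02, -1.55590633e-04]), 'position': array([ 0.28164095, -0.55714252,  0.24027607]), 'tool_rot': array([ 9.72771367e-01,  2.31764221e-01, -6.64144461e-05, -1.09944291e-03]), 'ft_force': array([-0.01709415,  0.46717459,  0.09710331]), 'moment': array([ 0.03034081,  0.03203394, -0.03456528]), 'grip_force': 0.0, 'grip_width': 0.08710048292968343}
top 55.955646341952935 317.8554322001262 243.21032215920874 [[0.007, -0.988, 0.156, 0.355], [-1.0, -0.012, -0.026, 0.346], [0.027, -0.156, -0.987, 0.98], [0.0, 0.0, 0.0, 1.0]]
scene 49.21044448621877 317.6462326842932 231.6636608168527 [[-0.738, -0.493, 0.461, 0.106], [-0.675, 0.545, -0.498, 0.771], [-0.006, -0.679, -0.734, 0.756], [0.0, 0.0, 0.0, 1.0]]
```

View pics/top0.png

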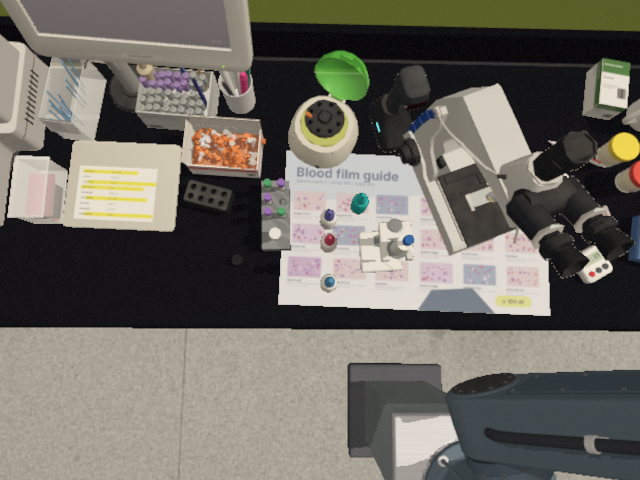

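View pics/scene0.png

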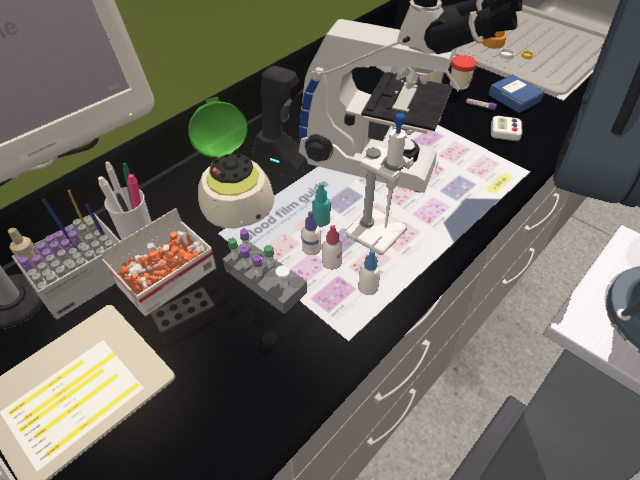

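The rack is at top (275,215) with the white cap at (275,234). A black cap lookalike lies at (237,260). The bottles are at (330,217), (329,241) and (329,283), with the turquoise decoy at (360,203). The stand is at (388,248) and the pipette knob at (407,240). I'll confirm this in one enlarged crop.

```bash
python3 - <<'E'
import cv2,numpy as np
a=cv2.imread('pics/top0.png')[165:300,225:425];b=cv2.imread('pics/scene0.png')[105:315,220:450]
a=cv2.resize(a,(800,540),interpolation=cv2.INTER_CUBIC);cv2.imwrite('pics/ca.png',a)
b=cv2.resize(b,None,fx=2.8,fy=2.8,interpolation=cv2.INTER_CUBIC);cv2.imwrite('pics/cb.png',b)
E
```

```text
(no output)
```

View pics/ca.png

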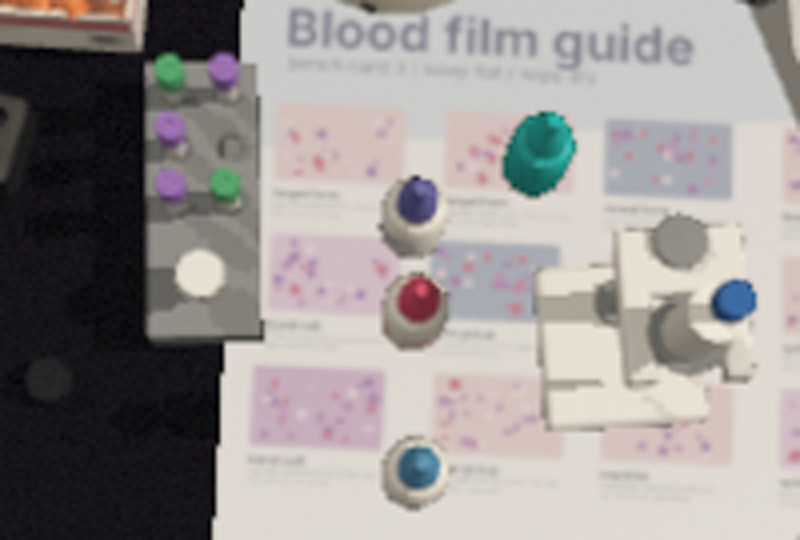

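View pics/cb.png

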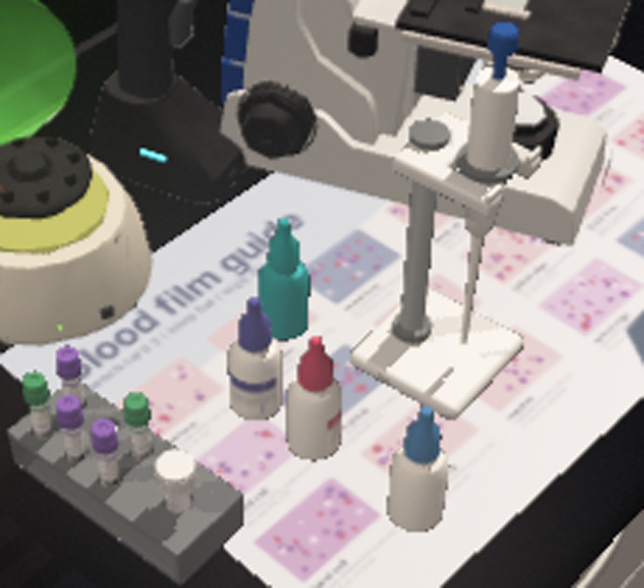

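The crops confirm the white cap on the wide tube at crop (200,273), which is top (275,233). The dark one at (48,380) is the lookalike. Dropper bottles: purple, red and blue tops. Turquoise at (540,150) is out of the row and is the decoy.

```bash
cat >> h.py <<'E'
def tri(obs):
    A=[];b=[]
    for f,u,v in obs:
        o=np.load('pics/'+f+'.npz')['T'][:3,3];r=onz(f,u,v,0)-o;r/=np.linalg.norm(r);P=np.eye(3)-np.outer(r,r);A.append(P);b.append(P@o)
    A=np.vstack(A);b=np.hstack(b);x=np.linalg.lstsq(A,b,rcond=None)[0]
    return x.round(4),np.linalg.norm(A@x-b).round(4)
def A_(u,v):return('top0.png',225+(u-1.5)/4,165+(v-1.5)/4)
def B_(u,v):return('scene0.png',220+(u-.9)/2.8,105+(v-.9)/2.8)
E
python3 - <<'E'
from h import *
for n,a,b,z in [('cap',(200,273),(175,464),.070),('knob',(734,299),(503,30),.28),('col',(679,241),(430,133),.19),('purple',(424,183),(253,301),.099),('red',(424,286),(317,341),.099),('blue',(423,453),(426,411),.099),('tubeG1',(225,181),(137,400),.082),('tubeV1',(171,183),(104,428),.082),('tubeG2',(169,66),(35,380),.082),('tubeV3',(223,66),(68,355),.082)]:
    print(n,tri([A_(*a),B_(*b)]),onz(*A_(*a),z).round(4),onz(*B_(*b),z).round(4))
print('tip',onz(*B_(465,345),.03))
for n,q in [('rackcorners',[(147,340),(262,338),(258,65),(147,62)])]:
    for p in q: print(onz(*A_(*p),.034).round(4))
for p in [(550,430),(710,412),(537,270)]: print('foot',onz(*A_(*p),.008).round(4))
for p in [(622,374),(702,390),(757,380),(743,224),(614,226)]: print('plate',onz(*A_(*p),.185).round(4))
E
```

```text
cap (array([0.5199, 0.4113, 0.0708]), np.float64(0.0008)) [0.5196 0.4111 0.07  ] [0.5209 0.4112 0.07  ]
knob (array([0.4735, 0.1864, 0.2833]), np.float64(0.0004)) [0.4738 0.1855 0.28  ] [0.4763 0.1824 0.28  ]
col (array([0.5147, 0.1891, 0.1912]), np.float64(0.0003)) [0.5151 0.1889 0.19  ] [0.5154 0.1877 0.19  ]
purple (array([0.5622, 0.2981, 0.0955]), np.float64(0.0)) [0.5614 0.2983 0.099 ] [0.5598 0.3006 0.099 ]
red (array([0.5092, 0.2977, 0.0961]), np.float64(0.0007)) [0.5091 0.2982 0.099 ] [0.5069 0.2996 0.099 ]
blue (array([0.4252, 0.2973, 0.0954]), np.float64(0.0024)) [0.4264 0.2984 0.099 ] [0.422  0.2991 0.099 ]
tubeG1 (array([0.5648, 0.3986, 0.0834]), np.float64(0.0003)) [0.565  0.3986 0.082 ] [0.566  0.3979 0.082 ]
tubeV1 (array([0.5641, 0.4263, 0.0819]), np.float64(0.0008)) [0.5636 0.4259 0.082 ] [0.5646 0.4266 0.082 ]
tubeG2 (array([0.6251, 0.4285, 0.0812]), np.float64(0.0002)) [0.625  0.4285 0.082 ] [0.6244 0.4288 0.082 ]
tubeV3 (array([0.6255, 0.4008, 0.0815]), np.float64(0.0002)) [0.6254 0.4008 0.082 ] [0.625 0.401 0.082]
tip [0.47232208 0.18557902 0.03      ]
[0.4898 0.4407 0.034 ]
[0.4916 0.3802 0.034 ]
[0.6407 0.3849 0.034 ]
[0.6415 0.4448 0.034 ]
foot [0.4468 0.2248 0.008 ]
foot [0.4575 0.1376 0.008 ]
foot [0.5347 0.2312 0.008 ]
plate [0.4555 0.2146 0.185 ]
plate [0.4487 0.1789 0.185 ]
plate [0.4534 0.1542 0.185 ]
plate [0.5243 0.1587 0.185 ]
plate [0.5226 0.2172 0.185 ]
```

```bash
python3 - <<'E'
from h import *
for n,u,v,s,t in [('eyepieceL',572,258,None,None)]:
    for z in(.2,.3,.4): print(n,z,onz('top0.png',u,v,z).round(3))
for u,v in [(545,135),(620,235),(585,150)]: print(u,v,onz('top0.png',u,v,.35).round(3))
print('eyep',tri([('top0.png',572,262),('scene0.png',494,44)]),tri([('top0.png',622,238),('scene0.png',515,20)]))
print('base front',onz('top0.png',470,250,.0).round(3))
for f in('top0.png','scene0.png'):
    print(proj(f,[.3,-.56,.24]),proj(f,[.38,-.1,.35]))
a=cv2.imread('pics/top0.png')[70:300,370:640];b=cv2.imread('pics/scene0.png')[0:200,290:560]
cv2.imwrite('pics/m.png',np.vstack([cv2.resize(a,None,fx=1.4,fy=1.4),cv2.resize(b,None,fx=1.4,fy=1.4)])[:600])
E
```

```text
eyepieceL 0.2 [ 0.457 -0.123  0.2  ]
eyepieceL 0.3 [ 0.444 -0.063  0.3  ]
eyepieceL 0.4 [ 0.431 -0.003  0.4  ]
545 135 [ 0.622 -0.007  0.35 ]
620 235 [ 0.472 -0.106  0.35 ]
585 150 [ 0.6   -0.066  0.35 ]
eyep (array([ 0.4425, -0.0451,  0.3213]), np.float64(0.0116)) (array([ 0.4668, -0.1301,  0.3247]), np.float64(0.0087))
base front [ 0.499 -0.016  0.   ]
[854.63905373 352.63640629] [622.10376339 299.21076072]
[668.89609637  13.55509989] [554.57183392  27.52825446]
```

View pics/m.png

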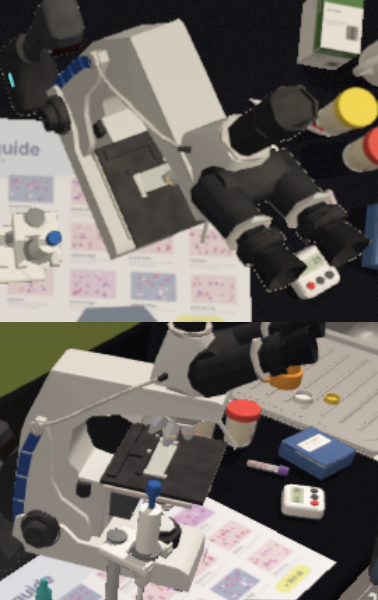

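Nothing else is needed before moving. I'll rise to about 0.46 to clear the eyepieces (ends near x .44, z .32) while turning to the rack's yaw.

Emit:
move_arm([
  {"hand":8.7,"travel":[0,0,-4.1],"twist":[0,0,4.96]},
  {"hand":8.7,"travel":[0,0,-4.1],"twist":[0,0,4.96]},
  {"hand":8.7,"travel":[0,0,-4.1],"twist":[0,0,4.96]},
  {"hand":8.7,"travel":[0,0,-4.1],"twist":[0,0,4.96]},
  {"hand":8.7,"travel":[0,0,-4.1],"twist":[0,0,4.96]},
], force=8)

```text
time: 0.52
position: [0.2817, -0.5572, 0.4477]
tool_rot: [1.0, 0.015, -0.0, -0.001]
ft_force: [0.7, -1.8, -1.5]
grip_width: 0.0872
grip_force: 0.0
```

Emit:
move_arm([
  {"hand":8.7,"travel":[1.1,-3.7,-1.5],"twist":[0,0,0]},
  {"hand":8.7,"travel":[1.1,-3.9,0],"twist":[0,0,0]},
  {"hand":8.7,"travel":[1.1,-3.9,0],"twist":[0,0,0]},
  {"hand":8.7,"travel":[1.1,-3.9,0],"twist":[0,0,0]},
  {"hand":8.7,"travel":[1.1,-3.9,0],"twist":[0,0,0]},
])

```text
time: 0.93
position: [0.3299, -0.3609, 0.4608]
tool_rot: [1.0, 0.017, -0.0, -0.0]
ft_force: [0.9, 0.1, -0.1]
grip_width: 0.0873
grip_force: 0.0
```

Emit:
move_arm([
  {"hand":8.7,"travel":[1.08,-3.83,0],"twist":[0,0,0]},
  {"hand":8.7,"travel":[1.08,-3.83,0],"twist":[0,0,0]},
  {"hand":8.7,"travel":[1.08,-3.83,0],"twist":[0,0,0]},
  {"hand":8.7,"travel":[1.08,-3.83,0],"twist":[0,0,0]},
  {"hand":8.7,"travel":[1.08,-3.83,0],"twist":[0,0,0]},
])

```text
time: 1.35
position: [0.377, -0.1677, 0.4609]
tool_rot: [1.0, 0.017, -0.0, -0.0]
ft_force: [0.8, -0.2, 0.3]
grip_width: 0.0872
grip_force: 0.0
```

Emit:
move_arm([
  {"hand":8.7,"travel":[1.08,-3.83,0],"twist":[0,0,0]},
  {"hand":8.7,"travel":[1.08,-3.83,0],"twist":[0,0,0]},
  {"hand":8.7,"travel":[1.08,-3.83,0],"twist":[0,0,0]},
  {"hand":8.7,"travel":[1.08,-3.83,0],"twist":[0,0,0]},
  {"hand":8.7,"travel":[1.08,-3.83,0],"twist":[0,0,0]},
])

```text
time: 1.77
position: [0.4242, 0.0256, 0.4611]
tool_rot: [1.0, 0.017, -0.0, 0.0]
ft_force: [0.5, -1.3, 0.4]
grip_width: 0.0871
grip_force: 0.0
```

Emit:
move_arm([
  {"hand":8.7,"travel":[1.08,-3.83,0],"twist":[0,0,0]},
  {"hand":8.7,"travel":[1.08,-3.83,0],"twist":[0,0,0]},
  {"hand":8.7,"travel":[1.08,-3.83,0],"twist":[0,0,0]},
  {"hand":8.7,"travel":[1.08,-3.83,0],"twist":[0,0,0]},
  {"hand":8.7,"travel":[1.08,-3.83,0],"twist":[0,0,0]},
])

```text
time: 2.18
position: [0.4715, 0.2189, 0.4609]
tool_rot: [1.0, 0.018, -0.0, 0.0]
ft_force: [0.9, -0.4, 1.3]
grip_width: 0.0869
grip_force: 0.0
```

Emit:
move_arm([
  {"hand":8.7,"travel":[1.08,-3.83,0],"twist":[0,0,0]},
  {"hand":8.7,"travel":[1.08,-3.83,0],"twist":[0,0,0]},
  {"hand":8.7,"travel":[1.08,-3.83,0],"twist":[0,0,0]},
  {"hand":8.7,"travel":[1.08,-3.83,0],"twist":[0,0,0]},
  {"hand":8.7,"travel":[0,0,0],"twist":[0,0,0]},
])

```text
time: 2.6
position: [0.5101, 0.3776, 0.4585]
tool_rot: [1.0, 0.021, -0.001, -0.001]
ft_force: [0.3, -0.6, -0.8]
grip_width: 0.087
grip_force: 0.0
```

Emit:
move_arm([
  {"hand":8.7,"travel":[1.1,-3.3,0],"twist":[0,0,0]},
  {"hand":8.7,"travel":[0,0,4.1],"twist":[0,0,0]},
  {"hand":8.7,"travel":[0,0,4.1],"twist":[0,0,0]},
  {"hand":8.7,"travel":[0,0,4.1],"twist":[0,0,0]},
  {"hand":8.7,"travel":[0,0,4.1],"twist":[0,0,0]},
])

```text
time: 3.02
position: [0.5189, 0.4044, 0.2952]
tool_rot: [1.0, 0.018, -0.0, 0.0]
ft_force: [0.8, -0.2, -0.5]
grip_width: 0.087
grip_force: 0.0
```

Emit:
move_arm([
  {"hand":8.7,"travel":[0,0,4.1],"twist":[0,0,0]},
  {"hand":8.7,"travel":[0,0,4.1],"twist":[0,0,0]},
  {"hand":8.7,"travel":[0,0,1.5],"twist":[0,0,0]},
  {"hand":8.7,"travel":[0,0,0],"twist":[0,0,0]},
  {"hand":8.7,"travel":[0,0,0],"twist":[0,0,0]},
])

```text
time: 3.43
position: [0.5192, 0.4042, 0.1992]
tool_rot: [1.0, 0.017, -0.001, 0.001]
ft_force: [0.1, 0.1, 1.0]
grip_width: 0.0874
grip_force: 0.0
```

```bash
python3 - <<'E'
from h import *
shot('wrist','w1.png');o=robot.get_obs();print(o['position'],o['tool_rot'])
print(proj('w1.png',[.520,.411,.07]))
E
```

```text
[0.52036025 0.40494267 0.20120876] [ 9.99848414e-01  1.73906684e-02  7.62549310e-04 -3.64671303e-04]
[307.78638676 233.66400058]
```

View pics/w1.png

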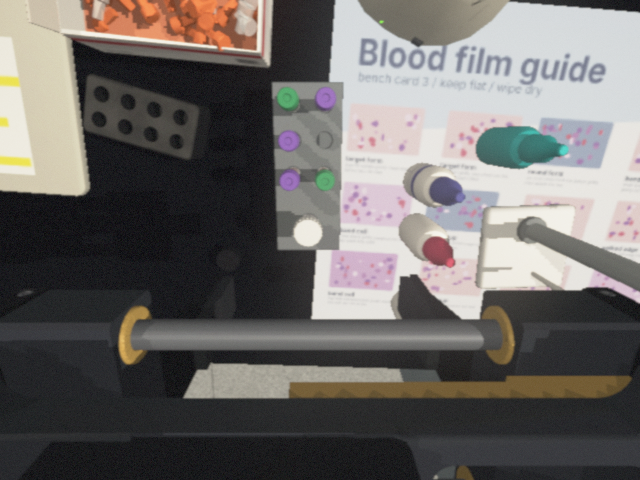

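The wrist view shows the white cap at (308,232), against a prediction of (308,234), so they agree to about 1 mm. Descending to grip it.

Emit:
move_arm([
  {"hand":8.7,"travel":[0.1,-0.65,4.1],"twist":[0,0,0]},
  {"hand":8.7,"travel":[0,0,4.1],"twist":[0,0,0]},
  {"hand":8.7,"travel":[0,0,3],"twist":[0,0,0]},
  {"hand":8.7,"travel":[0,0,1.3],"twist":[0,0,0]},
  {"hand":8.7,"travel":[0,0,0],"twist":[0,0,0]},
])

```text
time: 3.9
position: [0.5197, 0.4108, 0.0739]
tool_rot: [1.0, 0.017, -0.001, 0.001]
ft_force: [0.3, -0.4, -0.2]
grip_width: 0.0871
grip_force: 0.0
```

Emit:
move_arm([
  {"hand":1.8,"travel":[0,0,0],"twist":[0,0,0]},
  {"hand":1.8,"travel":[0,0,0],"twist":[0,0,0]},
  {"hand":1.8,"travel":[0,0,0],"twist":[0,0,0]},
  {"hand":1.8,"travel":[0,0,0],"twist":[0,0,0]},
  {"hand":1.8,"travel":[0,0,0],"twist":[0,0,0]},
])

```text
time: 4.32
position: [0.5212, 0.4118, 0.077]
tool_rot: [1.0, 0.017, 0.001, -0.001]
ft_force: [0.4, -1.0, -0.5]
grip_width: 0.0617
grip_force: 0.0
```

Emit:
move_arm([
  {"hand":1.8,"travel":[0,0,0],"twist":[0,0,0]},
  {"hand":1.8,"travel":[0,0,0],"twist":[0,0,0]},
  {"hand":1.8,"travel":[0,0,0],"twist":[0,0,0]},
  {"hand":1.8,"travel":[0,0,0],"twist":[0,0,0]},
  {"hand":1.8,"travel":[0,0,0],"twist":[0,0,0]},
])

```text
time: 4.73
position: [0.5203, 0.4113, 0.0751]
tool_rot: [1.0, 0.017, -0.0, 0.0]
ft_force: [-0.3, 0.0, -0.3]
grip_width: 0.0278
grip_force: 0.0
```

Emit:
move_arm([
  {"hand":1.8,"travel":[0,0,0],"twist":[0,0,0]},
  {"hand":1.8,"travel":[0,0,0],"twist":[0,0,0]},
  {"hand":1.8,"travel":[0,0,0],"twist":[0,0,0]},
  {"hand":1.8,"travel":[0,0,0],"twist":[0,0,0]},
])

```text
time: 5.07
position: [0.5203, 0.4113, 0.0752]
tool_rot: [1.0, 0.017, -0.0, 0.0]
ft_force: [0.6, -0.3, -0.5]
grip_width: 0.0238
grip_force: 8.0
```

Emit:
move_arm([
  {"hand":1.8,"travel":[0,0,-1],"twist":[0,0,0]},
  {"hand":1.8,"travel":[0,0,-1],"twist":[0,0,0]},
  {"hand":1.8,"travel":[0,0,-1],"twist":[0,0,0]},
  {"hand":1.8,"travel":[0,0,0],"twist":[0,0,0]},
])

```text
time: 5.4
position: [0.5218, 0.4122, 0.1086]
tool_rot: [1.0, 0.018, 0.002, -0.001]
ft_force: [-0.9, 0.6, 0.3]
grip_width: 0.0241
grip_force: 8.0
```

Emit:
move_arm([
  {"hand":1.8,"travel":[-3.1,-0.75,0],"twist":[0,0,0]},
  {"hand":1.8,"travel":[-3.1,-0.75,0],"twist":[0,0,0]},
  {"hand":1.8,"travel":[0,0,3],"twist":[0,0,0]},
  {"hand":1.8,"travel":[0,0,3],"twist":[0,0,0]},
  {"hand":1.8,"travel":[0,0,0],"twist":[0,0,0]},
])

```text
time: 5.82
position: [0.4539, 0.4222, 0.0411]
tool_rot: [1.0, 0.018, -0.004, 0.003]
ft_force: [0.3, -1.8, 0.3]
grip_width: 0.0235
grip_force: 8.0
```

Emit:
move_arm([
  {"hand":1.8,"travel":[0,0,1],"twist":[0,0,0]},
  {"hand":1.8,"travel":[0,0,1],"twist":[0,0,0]},
  {"hand":1.8,"travel":[0,0,0.2],"twist":[0,0,0]},
  {"hand":1.8,"travel":[0,0,0],"twist":[0,0,0]},
  {"hand":1.8,"travel":[0,0,0],"twist":[0,0,0]},
])

```text
time: 6.23
position: [0.4586, 0.4243, 0.024]
tool_rot: [1.0, 0.017, 0.001, -0.0]
ft_force: [-0.5, 0.7, -0.2]
grip_width: 0.0238
grip_force: 8.0
```

```bash
python3 - <<'E'
from h import *
for i in range(4):
    o=robot.get_obs();print(o['position'].round(4),o['ft_force'].round(1)); robot.camera('wrist')
E
```

```text
[0.4586 0.4243 0.024 ] [-0.5  0.7 -0.2]
[0.4586 0.4244 0.0241] [ 0.1 -0.9 -1.1]
[0.4586 0.4244 0.0241] [-0.7  0.5 -0.8]
[0.4585 0.4244 0.0241] [-0.7 -0.2  0.4]
```

Emit:
move_arm([
  {"hand":1.8,"travel":[0,0,0.2],"twist":[0,0,0]},
  {"hand":4.2,"travel":[0,0,0],"twist":[0,0,0]},
  {"hand":4.2,"travel":[0,0,0],"twist":[0,0,0]},
  {"hand":4.2,"travel":[0,0,0],"twist":[0,0,0]},
  {"hand":4.2,"travel":[0,0,0],"twist":[0,0,0]},
])

```text
time: 6.85
position: [0.4578, 0.4241, 0.0213]
tool_rot: [1.0, 0.017, -0.0, -0.0]
ft_force: [0.1, -0.0, 0.2]
grip_width: 0.0397
grip_force: 0.0
```

Emit:
move_arm([
  {"hand":4.2,"travel":[0,0,-0.5],"twist":[0,0,0]},
  {"hand":4.2,"travel":[0,0,-2],"twist":[0,0,0]},
  {"hand":4.2,"travel":[0,0,-4],"twist":[0,0,0]},
  {"hand":4.2,"travel":[0,0,-4.1],"twist":[0,0,0]},
  {"hand":4.2,"travel":[0,0,-4.1],"twist":[0,0,0]},
])

```text
time: 7.27
position: [0.4573, 0.4238, 0.1696]
tool_rot: [1.0, 0.017, -0.001, 0.0]
ft_force: [2.0, 0.4, 0.2]
grip_width: 0.0419
grip_force: 0.0
```

Emit:
move_arm([
  {"hand":6,"travel":[0,0,-4.1],"twist":[0,0,0]},
  {"hand":6,"travel":[0,0,-4.1],"twist":[0,0,0]},
  {"hand":6,"travel":[0,0,-4.1],"twist":[0,0,0]},
  {"hand":6,"travel":[0,0,-3.1],"twist":[0,0,0]},
  {"hand":6,"travel":[0,0,0],"twist":[0,0,0]},
])

```text
time: 7.68
position: [0.4609, 0.4263, 0.3315]
tool_rot: [1.0, 0.018, 0.007, -0.004]
ft_force: [0.3, 1.0, 0.7]
grip_width: 0.0592
grip_force: 0.0
```

```bash
python3 - <<'E'
from h import *
o=robot.get_obs();print(o['position'],o['grip_width'])
shot('wrist','w2.png')
shot('scene','s2.png')
a=cv2.resize(cv2.imread('pics/w2.png')[100:340,150:550],(600,360))
b=cv2.resize(cv2.imread('pics/s2.png')[200:360,200:600],(600,240))
cv2.imwrite('pics/v2.png',np.vstack([a,b]))
E
```

```text
[0.46087944 0.4263051  0.33151805] 0.05922451892821805
```

View pics/v2.png

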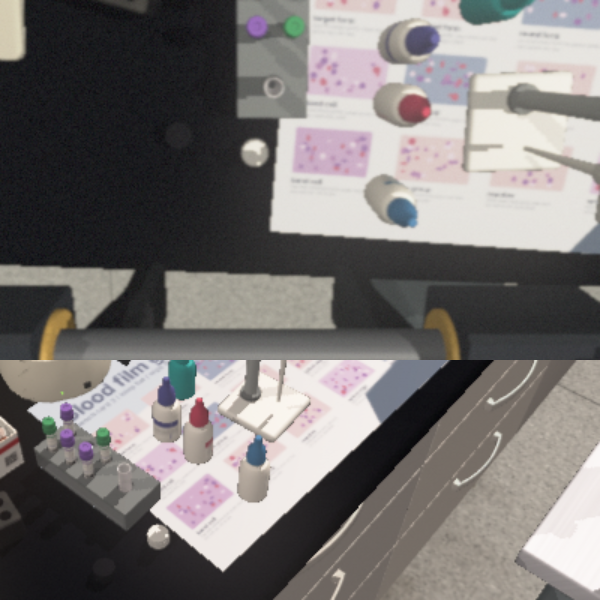

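The cap stands alone on the worktop at v2 (255,152). The tube is open at v2 (274,88) and the bottles are untouched. Next I go to the pipette, above the knob.

Emit:
move_arm([
  {"hand":7,"travel":[0,0,-4],"twist":[0,0,0]},
  {"hand":7,"travel":[0,1,-4],"twist":[0,0,0]},
  {"hand":7,"travel":[0.1,4,-1],"twist":[0,0,0]},
  {"hand":7,"travel":[0.1,4,0],"twist":[0,0,0]},
  {"hand":7,"travel":[0.1,4,0],"twist":[0,0,0]},
])

```text
time: 8.2
position: [0.4646, 0.2932, 0.4112]
tool_rot: [1.0, 0.018, -0.001, 0.0]
ft_force: [-0.2, -0.1, -1.6]
grip_width: 0.0696
grip_force: 0.0
```

Emit:
move_arm([
  {"hand":7,"travel":[0.1,4,0],"twist":[0,0,0]},
  {"hand":7,"travel":[0.1,4,0],"twist":[0,0,0]},
  {"hand":7,"travel":[0,2.8,0],"twist":[0,0,0]},
  {"hand":7,"travel":[0,0,0],"twist":[0,0,0]},
  {"hand":7,"travel":[0,0,0],"twist":[0,0,0]},
])

```text
time: 8.62
position: [0.4705, 0.1852, 0.4105]
tool_rot: [1.0, 0.016, -0.002, -0.0]
ft_force: [-0.6, 1.5, -0.4]
grip_width: 0.0704
grip_force: 0.0
```

```bash
python3 - <<'E'
from h import *
o=robot.get_obs();print(o['position'],o['tool_rot'])
c=shot('wrist','w3.png')
p=proj('w3.png',[.4735,.186,.28]);print(p)
hsv=cv2.cvtColor(c['frame'],cv2.COLOR_RGB2HSV)
m=cv2.inRange(hsv,(100,120,60),(118,255,255));n,l,s,ce=cv2.connectedComponentsWithStats(m)
for i in range(1,n):
    if s[i,4]>60: print(s[i],ce[i].round(1), onz('w3.png',*ce[i],.28).round(4))
x0,y0=max(0,int(p[0])-130),max(0,int(p[1])-100)
cv2.imwrite('pics/v3.png',cv2.resize(cv2.imread('pics/w3.png')[y0:y0+200,x0:x0+260],None,fx=3,fy=3));print(x0,y0)
E
```

```text
[0.4704705  0.18518348 0.41048368] [ 9.99872451e-01  1.58405968e-02 -2.03900789e-03 -1.59570196e-05]
[315.14258436 230.74745208]
[233 217  13  13 128] [238.6 222.8] [0.4783 0.2504 0.28  ]
[310 222  16  16 201] [317.3 229.3] [0.4749 0.1843 0.28  ]
185 130
```

View pics/v3.png

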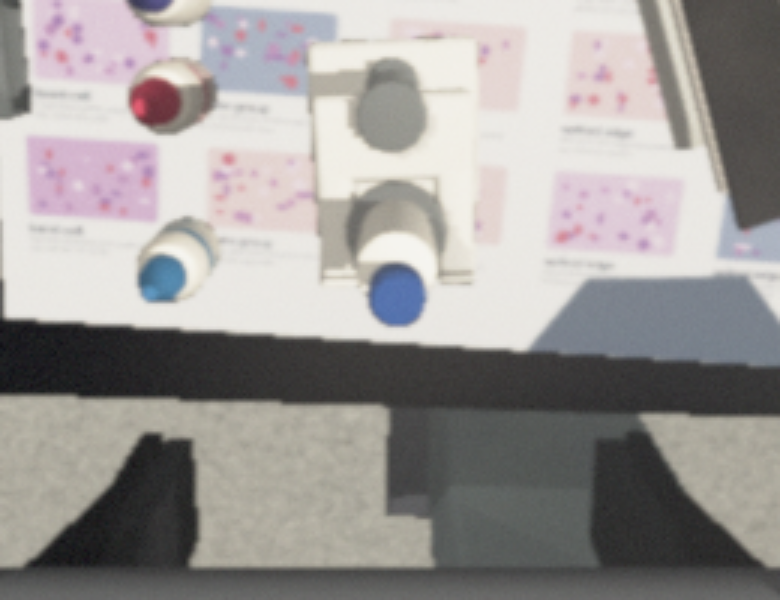

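The knob is at v3 (398,294), which gives (.475,.184). That agrees with the triangulation within 2 mm. Descending 17.5 cm to grip.

Emit:
move_arm([
  {"hand":7,"travel":[0.35,0,3.5],"twist":[0,0,0]},
  {"hand":7,"travel":[0,0,4],"twist":[0,0,0]},
  {"hand":7,"travel":[0,0,4],"twist":[0,0,0]},
  {"hand":7,"travel":[0,0,4],"twist":[0,0,0]},
  {"hand":7,"travel":[0,0,2],"twist":[0,0,0]},
])

```text
time: 9.08
position: [0.471, 0.1877, 0.2321]
tool_rot: [1.0, 0.019, -0.005, 0.0]
ft_force: [0.2, 0.2, 0.5]
grip_width: 0.0699
grip_force: 0.0
```

Emit:
move_arm([
  {"hand":7,"travel":[0,0,0],"twist":[0,0,0]},
  {"hand":7,"travel":[0,0,0],"twist":[0,0,0]},
  {"hand":7,"travel":[0,0,0],"twist":[0,0,0]},
])

```text
time: 9.33
position: [0.4757, 0.1877, 0.2383]
tool_rot: [1.0, 0.018, 0.001, -0.0]
ft_force: [0.3, 0.3, 1.0]
grip_width: 0.0704
grip_force: 0.0
```

Emit:
move_arm([
  {"hand":7,"travel":[-0.1,0.2,0.3],"twist":[0,0,0]},
  {"hand":2.2,"travel":[0,0,0],"twist":[0,0,0]},
  {"hand":2.2,"travel":[0,0,0],"twist":[0,0,0]},
  {"hand":2.2,"travel":[0,0,0],"twist":[0,0,0]},
  {"hand":2.2,"travel":[0,0,0],"twist":[0,0,0]},
], force=25)

```text
time: 9.75
position: [0.474, 0.1845, 0.2349]
tool_rot: [1.0, 0.017, 0.001, -0.0]
ft_force: [-0.6, -0.1, 0.0]
grip_width: 0.0507
grip_force: 0.0
```

Emit:
move_arm([
  {"hand":2.2,"travel":[0,0,0],"twist":[0,0,0]},
  {"hand":2.2,"travel":[0,0,0],"twist":[0,0,0]},
  {"hand":2.2,"travel":[0,0,0],"twist":[0,0,0]},
  {"hand":2.2,"travel":[0,0,0],"twist":[0,0,0]},
  {"hand":2.2,"travel":[0,0,0],"twist":[0,0,0]},
])

```text
time: 10.17
position: [0.4737, 0.1846, 0.2342]
tool_rot: [1.0, 0.017, 0.0, -0.0]
ft_force: [-0.2, 0.3, 1.3]
grip_width: 0.0256
grip_force: 25.0
```

Emit:
move_arm([
  {"hand":2.2,"travel":[0,0,0],"twist":[0,0,0]},
  {"hand":2.2,"travel":[0,0,0],"twist":[0,0,0]},
  {"hand":2.2,"travel":[0,0,0],"twist":[0,0,0]},
  {"hand":2.2,"travel":[0,0,0],"twist":[0,0,0]},
])

```text
time: 10.5
position: [0.4737, 0.1846, 0.2342]
tool_rot: [1.0, 0.017, 0.0, -0.0]
ft_force: [-0.6, 0.3, 0.2]
grip_width: 0.026
grip_force: 25.0
```

Gripped at 26 mm and 25 N. I lift straight up until the tip clears the fork altogether.

Emit:
move_arm([
  {"hand":2.2,"travel":[0,0,-0.5],"twist":[0,0,0]},
  {"hand":2.2,"travel":[0,0,-1],"twist":[0,0,0]},
  {"hand":2.2,"travel":[0,0,-1.5],"twist":[0,0,0]},
  {"hand":2.2,"travel":[0,0,-2],"twist":[0,0,0]},
  {"hand":2.2,"travel":[0,0,-2],"twist":[0,0,0]},
])

```text
time: 10.92
position: [0.4731, 0.1844, 0.3047]
tool_rot: [1.0, 0.017, -0.001, 0.0]
ft_force: [0.0, -0.1, -1.2]
grip_width: 0.0258
grip_force: 25.0
```

Emit:
move_arm([
  {"hand":2.2,"travel":[0,0,-2],"twist":[0,0,0]},
  {"hand":2.2,"travel":[0,0,-2],"twist":[0,0,0]},
  {"hand":2.2,"travel":[0,0,-2],"twist":[0,0,0]},
  {"hand":2.2,"travel":[0,0,-2],"twist":[0,0,0]},
  {"hand":2.2,"travel":[0,0,-2],"twist":[0,0,0]},
])

```text
time: 11.33
position: [0.4732, 0.1844, 0.4053]
tool_rot: [1.0, 0.017, -0.0, 0.0]
ft_force: [0.4, 0.1, -1.2]
grip_width: 0.0258
grip_force: 25.0
```

Emit:
move_arm([
  {"hand":2.2,"travel":[0,0,-1.5],"twist":[0,0,0]},
  {"hand":2.2,"travel":[0,0,-0.5],"twist":[0,0,0]},
  {"hand":2.2,"travel":[0,0,0],"twist":[0,0,0]},
])

```text
time: 11.58
position: [0.4741, 0.1846, 0.4256]
tool_rot: [1.0, 0.017, 0.002, -0.0]
ft_force: [-0.4, -0.1, -1.6]
grip_width: 0.0255
grip_force: 25.0
```

```bash
python3 - <<'E'
from h import *
o=robot.get_obs();print(o['position'],o['tool_rot'],o['grip_width'])
shot('scene','s4.png');shot('top','t4.png')
P=np.array(o['position']);t=P-[0,0,.205]
print(proj('s4.png',t),proj('t4.png',t),proj('s4.png',P))
a=cv2.imread('pics/s4.png')[0:240,280:480];cv2.imwrite('pics/v4.png',cv2.resize(a,None,fx=2.5,fy=2.5))
E
```

```text
[0.47414752 0.18458214 0.42564354] [ 9.99846025e-01  1.74783146e-02  1.55217352e-03 -1.61357951e-04] 0.025483180297783473
[395.67745434 147.10703327] [400.84088639 244.89253822] [411.4319732   25.56689919]
```

View pics/v4.png

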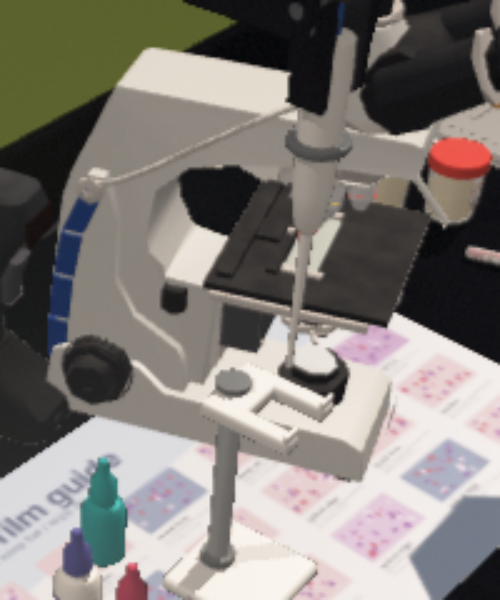

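The tip is at v4 (291,365), i.e. (396,146). The straight-down model predicts (396,147), so the pipette hangs true. I stop short of the bottles at first so that step 2 registers.

Emit:
move_arm([
  {"hand":2.2,"travel":[0.4,-1.6,0],"twist":[0,0,0]},
  {"hand":2.2,"travel":[0.5,-2,0],"twist":[0,0,0]},
  {"hand":2.2,"travel":[0.4,-1.5,0],"twist":[0,0,0]},
  {"hand":2.2,"travel":[0.1,-0.6,0],"twist":[0,0,0]},
  {"hand":2.2,"travel":[0,0,0],"twist":[0,0,0]},
])

```text
time: 12.1
position: [0.4852, 0.2428, 0.4226]
tool_rot: [1.0, 0.018, -0.002, 0.0]
ft_force: [0.2, 0.1, -1.6]
grip_width: 0.0261
grip_force: 25.0
```

Emit:
move_arm([
  {"hand":2.2,"travel":[0,0,0],"twist":[0,0,0]},
  {"hand":2.2,"travel":[0,0,0],"twist":[0,0,0]},
  {"hand":2.2,"travel":[0,0,0],"twist":[0,0,0]},
  {"hand":2.2,"travel":[0,0,0],"twist":[0,0,0]},
])

```text
time: 12.43
position: [0.4856, 0.2413, 0.4243]
tool_rot: [1.0, 0.017, -0.0, 0.0]
ft_force: [-0.4, -0.4, -1.5]
grip_width: 0.0259
grip_force: 25.0
```

Emit:
move_arm([
  {"hand":2.2,"travel":[0.5,-2,0],"twist":[0,0,0]},
  {"hand":2.2,"travel":[0.5,-2.1,0],"twist":[0,0,0]},
  {"hand":2.2,"travel":[0.5,-2.1,0],"twist":[0,0,0]},
  {"hand":2.2,"travel":[0.5,-2.1,0],"twist":[0,0,0]},
  {"hand":2.2,"travel":[0.5,-2.1,0],"twist":[0,0,0]},
])

```text
time: 12.85
position: [0.5073, 0.3472, 0.4245]
tool_rot: [1.0, 0.017, 0.0, 0.0]
ft_force: [-0.2, 0.1, -2.0]
grip_width: 0.026
grip_force: 25.0
```

Emit:
move_arm([
  {"hand":2.2,"travel":[0.5,-2.1,0],"twist":[0,0,0]},
  {"hand":2.2,"travel":[0.5,-2.1,0],"twist":[0,0,0]},
  {"hand":2.2,"travel":[0.4,-1.5,0],"twist":[0,0,0]},
  {"hand":2.2,"travel":[0.2,-0.8,0],"twist":[0,0,0]},
  {"hand":2.2,"travel":[0,0,0],"twist":[0,0,0]},
])

```text
time: 13.27
position: [0.5209, 0.4133, 0.4237]
tool_rot: [1.0, 0.018, -0.0, -0.0]
ft_force: [0.1, 0.3, -1.6]
grip_width: 0.0256
grip_force: 25.0
```

Emit:
move_arm([
  {"hand":2.2,"travel":[0,0,2],"twist":[0,0,0]},
  {"hand":2.2,"travel":[0,0,3],"twist":[0,0,0]},
  {"hand":2.2,"travel":[0,0,3],"twist":[0,0,0]},
  {"hand":2.2,"travel":[0,0,2],"twist":[0,0,0]},
  {"hand":2.2,"travel":[0,0,1],"twist":[0,0,0]},
])

```text
time: 13.68
position: [0.5192, 0.41, 0.3109]
tool_rot: [1.0, 0.017, -0.003, 0.002]
ft_force: [-0.7, 0.5, -0.6]
grip_width: 0.0258
grip_force: 25.0
```

Emit:
move_arm([
  {"hand":2.2,"travel":[0,0,0],"twist":[0,0,0]},
  {"hand":2.2,"travel":[0,0,0],"twist":[0,0,0]},
  {"hand":2.2,"travel":[0,0,0],"twist":[0,0,0]},
  {"hand":2.2,"travel":[0,0,0],"twist":[0,0,0]},
])

```text
time: 14.02
position: [0.5218, 0.4127, 0.3166]
tool_rot: [1.0, 0.017, 0.002, -0.001]
ft_force: [-0.7, 0.5, -1.2]
grip_width: 0.0255
grip_force: 25.0
```

```bash
python3 - <<'E'
from h import *
o=robot.get_obs();P=np.array(o['position']);Rm=R.from_quat(o['tool_rot']).as_matrix();t=P+Rm@[0,0,.2045];print(P,'tip',t)
shot('scene','s5.png');shot('top','t5.png')
print('mouth est',onz('w2.png',332.2,158.2,.066),onz('s2.png',282.3,271,.066),'pred px mouth',proj('s5.png',[.5205,.411,.066]),'tip',proj('s5.png',t),'top mouth',proj('t5.png',[.5205,.411,.066]))
a=cv2.imread('pics/s5.png')[190:310,230:350];cv2.imwrite('pics/v5.png',cv2.resize(a,None,fx=5,fy=5,interpolation=cv2.INTER_CUBIC))
E
```

```text
[0.52181987 0.41266602 0.31660362] tip [0.52259582 0.41307065 0.11210549]
mouth est [0.52059502 0.41162672 0.066     ] [0.52225026 0.40985938 0.066     ] pred px mouth [282.55611147 271.9476904 ] tip [279.14401766 254.18527797] top mouth [274.79344847 232.76778007]
```

View pics/v5.png

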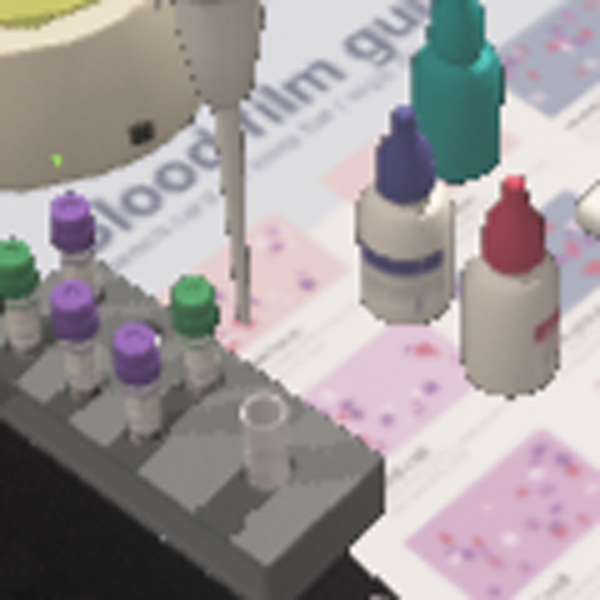

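The tip is at v5 (242,322), i.e. (278,254), and the mouth at (265,410), i.e. (282.6,271.6). The tip sits about 3 mm too far in +x/+y, so I correct that and descend to about 1 cm above the rim.

Emit:
move_arm([
  {"hand":2.2,"travel":[-0.25,0.25,0.5],"twist":[0,0,0]},
  {"hand":2.2,"travel":[0,0,1.2],"twist":[0,0,0]},
  {"hand":2.2,"travel":[0,0,1.2],"twist":[0,0,0]},
  {"hand":2.2,"travel":[0,0,0.6],"twist":[0,0,0]},
  {"hand":2.2,"travel":[0,0,0],"twist":[0,0,0]},
])

```text
time: 14.53
position: [0.5173, 0.4091, 0.2774]
tool_rot: [1.0, 0.017, -0.002, 0.001]
ft_force: [0.4, 0.2, -1.1]
grip_width: 0.0254
grip_force: 25.0
```

Emit:
move_arm([
  {"hand":2.2,"travel":[0,0,0],"twist":[0,0,0]},
  {"hand":2.2,"travel":[0,0,0],"twist":[0,0,0]},
  {"hand":2.2,"travel":[0,0,0],"twist":[0,0,0]},
  {"hand":2.2,"travel":[0,0,0],"twist":[0,0,0]},
  {"hand":2.2,"travel":[0,0,0],"twist":[0,0,0]},
])

```text
time: 14.95
position: [0.5186, 0.4099, 0.2799]
tool_rot: [1.0, 0.017, 0.0, -0.0]
ft_force: [0.0, -0.3, -0.7]
grip_width: 0.0255
grip_force: 25.0
```

```bash
python3 - <<'E'
from h import *
for i in range(3): robot.camera('top')
o=robot.get_obs();P=np.array(o['position']);Rm=R.from_quat(o['tool_rot']).as_matrix();t=P+Rm@[0,0,.2045];print(P,'tip',t,o['tool_rot'])
shot('scene','s6.png');shot('wrist','w6.png')
print('mouth',proj('s6.png',[.5207,.411,.066]),'above',proj('s6.png',[.5207,.411,.076]),'tip',proj('s6.png',t),'w',proj('w6.png',t))
a=cv2.imread('pics/s6.png')[220:300,240:320];cv2.imwrite('pics/v6.png',cv2.resize(a,None,fx=7,fy=7,interpolation=cv2.INTER_CUBIC))
E
```

```text
[0.5184172  0.40978442 0.27945799] tip [0.51847465 0.4098174  0.074958  ] [ 9.99847085e-01  1.74865618e-02  1.41864953e-04 -7.81653826e-05]
mouth [282.47167335 271.88461113] above [282.13868163 268.13652038] tip [283.62478447 268.82084637] w [315.99494596 215.26905205]
```

View pics/v6.png

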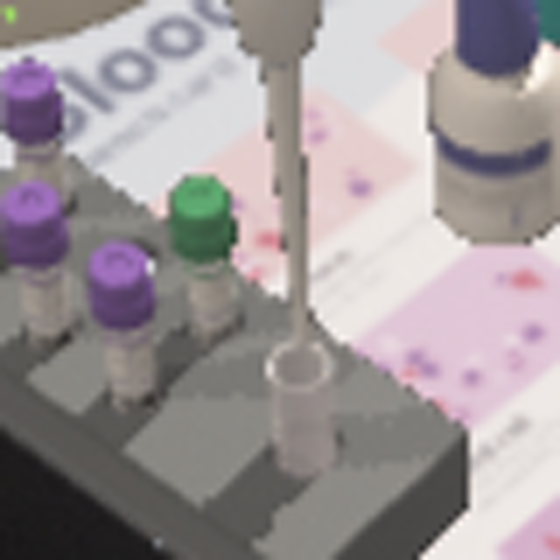

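The tip is at v6 (300,338), above the mouth centre at (299,363). The 10 mm model predicts an offset of (-0.3,-3.8) px and I see (+0.1,-3.5), so it is within about 1 mm in this view. One 1 mm trim, let it settle, and hand in.

Emit:
move_arm([
  {"hand":2.2,"travel":[0.1,-0.1,0],"twist":[0,0,0]},
  {"hand":2.2,"travel":[0,0,0],"twist":[0,0,0]},
  {"hand":2.2,"travel":[0,0,0],"twist":[0,0,0]},
  {"hand":2.2,"travel":[0,0,0],"twist":[0,0,0]},
  {"hand":2.2,"travel":[0,0,0],"twist":[0,0,0]},
])

```text
time: 15.62
position: [0.5193, 0.4108, 0.2792]
tool_rot: [1.0, 0.017, -0.0, 0.0]
ft_force: [-0.1, 0.0, -1.2]
grip_width: 0.0256
grip_force: 25.0
```

Emit:
move_arm([
  {"hand":2.2,"travel":[0,0,0],"twist":[0,0,0]},
  {"hand":2.2,"travel":[0,0,0],"twist":[0,0,0]},
  {"hand":2.2,"travel":[0,0,0],"twist":[0,0,0]},
  {"hand":2.2,"travel":[0,0,0],"twist":[0,0,0]},
  {"hand":2.2,"travel":[0,0,0],"twist":[0,0,0]},
])

```text
time: 16.03
position: [0.5193, 0.4108, 0.2793]
tool_rot: [1.0, 0.017, 0.0, -0.0]
ft_force: [0.5, -0.4, -1.3]
grip_width: 0.0258
grip_force: 25.0
```

```bash
python3 - <<'E'
from h import *
o=robot.get_obs();print(o['position'],abs(o['joint_velocities']).max(),o['grip_force'])
print(robot.hand_in())
E
```

```text
[0.51934715 0.41078988 0.2792645 ] 0.0010735598402005651 24.999598593292518
the job is handed in; nothing more can be done
None
```

I handed the job in at about 16 s, with no verdict returned: the cap stands on the worktop about 6 cm from the tube, and the pipette is held still and upright with its tip about 9 mm above the tube mouth, centred within about 2 mm by my measurements.

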